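# Make up a glazing kit and a nose-pad kit on their boards

## Task

Make up the two job kits on the beech boards. The glazing board (one wide pocket) gets the white lens pouch, laid flat in its pocket, and the taller cleaner bottle, standing in its collar; the nose-pad board (two long slots) gets the folded brown spectacles in the wider slot, the tweezers in the narrow slot and the short bottle standing in its collar. Lay flat things lengthwise and down on the board, keep the bottles upright, and leave the oil bottle, bare lens blank and tape roll where they are.

Things in the scene. Friction and masses are not known exactly. Their poses are not given: they have to be found in the camera images.
- glazing_board: fixed beech board 166 (x, away from the robot) x 188 mm (y, left); origin: centre of its underside. Floor 10 mm above it, rails 8 mm higher. Mm from the origin: the one wide pocket at x 0, y +41, 136 long in x, 82 wide, side rails open over the middle 72; the larger grey collar at x +38, y -52, inner diameter 60, wall 5, 22 high. A bottle in it can block a gripper reaching into the pocket
- nosepad_board: fixed beech board, size, axes, origin, floor and rails as the other, swapping sides with it. Mm from its origin: two slots along x, 153 long, side rails open over the middle 72: the wide one at x 0, y +48.5, 59 wide; the narrow one at x 0, y -9, 36 wide. Smaller grey collar at x +40, y -61, inner diameter 52, wall 5, 22 high; a bottle in it can block a gripper reaching into the slots
- pouch_center (a point): centre of the loose white lens pouch, a flat stiff packet 66 (x) x 118 (y) x 8 mm, y along its length; grasp across its 66 mm width. Lies, like the spectacles and tweezers, on a fixed grey mat 3 mm thick straight in front of the robot. Behind the mat and the left-hand board the edging machine stands in the way: its 0.1 m high front lip begins at x = 0.52 m, its tall right end at x = 0.58, y = -0.17 m
- frame_center (a point): middle of the loose folded dark brown spectacles, lying flat, 4 mm above their underside; 43 (x) x 140 (y) x 12 mm overall, y along their length; grasp across the middle (the bridge), where they are solid over 27 mm in x and 8 mm in height
- tweezers_center (a point): centre of the loose pale tweezers, lying on their side, 14 (x) x 130 (y) x 8 mm, y along their length; grasp across both arms at the middle, 12 to 14 mm wide
- cleaner_center (a point): centre of the taller loose bottle (white, blue cap), 155 mm tall, point 77 mm above its base, z its axis; round body of diameter 42 up to 130 mm, then a narrow cap. Hold it high, about 110 mm above the base, to keep the cap clear of the gripper's palm. Stands right of the middle, behind the right-hand board
- alcohol_center (a point): centre of the short loose bottle (white, red cap), 110 mm tall, point 55 mm above its base, z its axis; round body of diameter 34 up to 92 mm, then a narrow cap. Hold it about 72 mm above the base. Stands about 0.11 m left or right of the taller bottle
- oil_bottle_center (a point): bystander, leave alone: blue dropper bottle with an orange spout, 37 mm diameter, 182 mm tall, further back behind the two bottles; point 90 mm above its base
- lens_blank_center (a point): bystander, leave alone: bare round pale grey lens blank, diameter 68 mm, 8 mm thick, lying on the worktop left of the left-hand board (a fixed mug, 93 mm tall, stands further left); point at half its height
- tape_roll_center (a point): bystander, leave alone: roll of masking tape, 106 mm across, 25 mm high, lying at the far right of the worktop; point at half its height

How it is judged:
By the outcome, as a careful person would: the job done as asked, in the order asked, and still so for the second after the job is handed in, with the robot touching nothing.
It also fails if it takes over 128 s, if anything falls off the work surface, if the arm or the gripper's body presses on something with over 40 N, if the wrist force passes 120 N, or if a joint passes its speed limit or range.

## Robot

A 6-joint arm with a two-finger parallel gripper is mounted at the origin on a cart in front of the work surface, level with it; the furniture and walls round the work are solid. World frame = base frame: x ahead of the robot, y to its left, z up, the work surface at z = 0. Lengths are in mm, angles in rad, forces in N, time in s.
With the tool pointing down it reaches from about 350 to 775 mm from the base axis. Payload 7.3 kg.
Tool frame: the origin (TCP) lies between the finger pads; the fingertips stand 25 mm ahead of it and the grasp point (between the pads) lies 6 mm ahead of it; z points along the fingers, y is the line along which they close (so a half turn about z gives the same grasp; the last joint's range is limited). The gripper opens to 92 mm and grips with 3 to 60 N. Pads are 19 mm wide; open, the fingers measure 130 mm over their backs; the gripper's body (75 mm by 190 mm) begins 47 mm behind the grasp point.
Start: joints at [0.985, 0.342, 1.524, -0, 1.275, -0.146], TCP at [223.512, 475.065, 228.441] pointing down, gripper open.
Joint ranges: [-2.53, 2.53], [-0.77, 2.02], [0.04, 2.7], [-1, 4.14], [0.28, 2.66], [-3.11, 3.11]. Speed limits (rad/s): [2.57, 2.57, 3.14, 3.14, 3.14, 3.14].

## Interface

Orientations are given as [roll, pitch, yaw] about the fixed x, y, z axes, in that order (R = Rz(yaw) Ry(pitch) Rx(roll)).
In Python, from plant import bot gives the robot as it stands.
- The arm moves only by the tool play_rows, never from a script. Its argument "commands" is a list of rows, each an object of numbers: "x", "y", "z": the shift along the tool's x, y, z in m; "twist": the turn about the tool's z in degrees. In form: [{"x": .., "y": .., "z": .., "twist": ..}, ...]. A call has exactly 8 rows; each row is the pose to reach, as a shift and turn from the pose commanded when the call began, along the tool's axes at that moment; what a row does not reach only later rows make up. A row lasts 1/10 s, in which the tool goes at most 50 mm and 8.59 degrees, less where a joint would pass 70% of its speed; a pose out of reach is approached as far as the arm can. A call with a gripper value outside its range is refused whole. "jaw" is the closure, from 0 (fully open) to 1 (shut), set as the call begins (left out, the last holds). The fingers move at their own pace and stop on an object; the grip force is fixed at half the most. Time passes only in rows, so rows that repeat a pose let the fingers close, or fill a call up. It gives the time, the measured TCP pose, the force, the opening and the grip force at its end, in the units of the state.
- bot.get_obs(): the state, without advancing time (a new reading comes with each control period).
- bot.capture(name): name is "side" or "top"; returns a dict with "pixels" (400x640x3 uint8, red, green, blue), "fx", "fy", "cx", "cy" (pixels), "k1" (the pictures are not rectified: a ray, as slopes to the right and down, at radius r is drawn at 1 + k1 r^2 times it, then the intrinsics apply), "eye" and "rotation" of the camera in the world. Camera axes: x right, y down, z forward; pixel columns grow to the right and rows downward; lengths in mm; the calibration is good to about 2 mm. A picture is of the moment at which its call begins. There is no depth.
- bot.close_job(): hands the job in; it is judged then, once.
The state is a dict: "time": time; "joint_positions": joint angles; "dq": joint speeds; "tau": joint torques, N m; "tool_pos": TCP position; "tcp_rot": TCP orientation; "contact_force": force on the tool from outside, world axes, zero at the start; "moment": the same for the moment, N m; "grip_width": finger opening in mm; "finger_force": force on a finger pad.
Only numpy, scipy, OpenCV 4.12 (cv2) and the standard library are available. Lean on these libraries where they do the work, as an engineer would, in place of code of your own. Each camera call takes 0.05 s, during which the arm holds its last target. There are 200 camera calls.

## Working session

There is one attempt and no reset: what is moved stays moved. The work goes in short steps, Python scripts to look and compute and a tool call to move; the robot and the scene stay as the last step left them, time stands still between calls to the robot, and variables do not carry over. Pictures are saved under pics/ and viewed, at most 14 in all, crops included, and the job is handed in when it is done.

Besides the shell and the picture viewer there is one more tool, called after "Request:" as name([rows], argument=value, ...), one row to a line, values as JSON. play_rows: Moves the arm, as the interface text tells. Its arguments: {"type":"object","properties":{"commands":{"type":"array"},"jaw":{"type":"number"}},"required":["commands"]}

```bash
mkdir -p pics; ls
python3 - <<'E'
from plant import bot
import cv2
print(bot.get_obs())
for n in("side","top"):
    c=bot.capture(n); cv2.imwrite(f"pics/{n}0.png",c["pixels"][:,:,::-1])
    print({k:v for k,v in c.items() if k!="pixels"})
E
```

```text
pics
{'time': 0.0, 'joint_positions': array([ 9.84960277e-01,  3.42710558e-01,  1.52498372e+00, -4.49726091e-05,
        1.27538539e+00, -1.45997952e-01]), 'dq': array([-1.35771673e-04, -9.56978606e-05,  8.05088839e-04, -7.42817678e-04,
        3.45919523e-04,  9.23325559e-04]), 'tau': array([-7.75753870e-04, -4.31237733e+01, -2.44214952e+01,  7.16699171e-02,
        5.59849106e-02, -1.13953890e-04]), 'tool_pos': array([223.31620552, 474.70870275, 227.76288806]), 'tcp_rot': array([-3.14011520e+00, -1.73782905e-04,  2.70176755e+00]), 'contact_force': array([-0.25672018, -0.30636292,  0.0486977 ]), 'moment': array([-0.05414116, -0.01580501, -0.02888951]), 'finger_force': 0.0, 'grip_width': 91.80015836906364}
{'fx': 446.4824788827501, 'fy': 446.4824788827501, 'cx': 317.19028453329645, 'cy': 200.76967607613824, 'k1': -0.11637293290131505, 'eye': array([ -308.82791403, -1190.95975542,   635.64266128]), 'rotation': array([-1.92979865,  0.00516427, -0.64192689])}
{'fx': 457.8708970462125, 'fy': 457.8708970462125, 'cx': 317.50972640385334, 'cy': 206.51940021201835, 'k1': 0.0045789008282371355, 'eye': array([ 276.90651526,  -16.64996868, 1654.65365831]), 'rotation': array([-2.96436180e+00,  1.61138531e-03, -1.54718011e+00])}
```

View pics/top0.png

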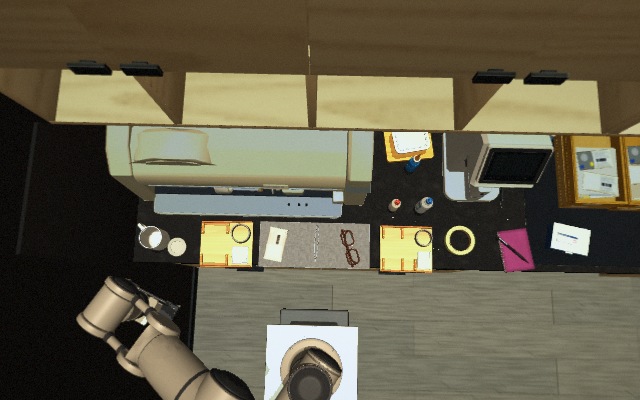

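View pics/side0.png

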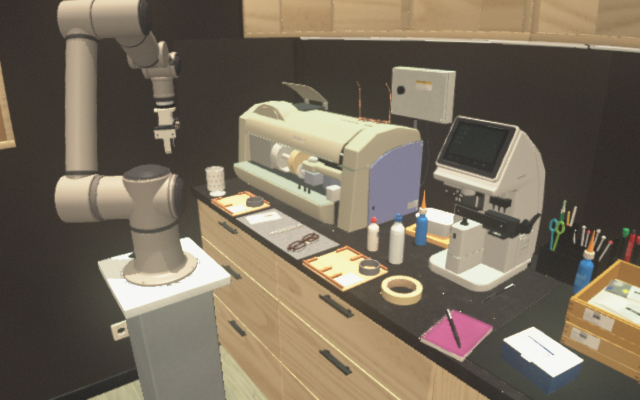

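The top view shows the boards at cols 200-253 and 380-432, with the mat between them and the bottles at (396,205) and (424,205). I'll zoom in next.

```bash
cat > h.py <<'E'
import numpy as np, cv2
from plant import bot
from scipy.spatial.transform import Rotation as Ro
def cam(n):
    c=bot.capture(n); c["R"]=Ro.from_euler("xyz",c["rotation"]).as_matrix()
    c["K"]=np.array([[c["fx"],0,c["cx"]],[0,c["fy"],c["cy"]],[0,0,1]]); c["D"]=np.array([c["k1"],0,0,0]); return c
def ray(c,px,z):
    p=cv2.undistortPoints(np.array(px,float).reshape(-1,1,2),c["K"],c["D"]).reshape(-1,2)
    d=np.c_[p,np.ones(len(p))]@c["R"].T; e=c["eye"]; z=np.broadcast_to(z,len(p))
    return e+d*((z-e[2])/d[:,2])[:,None]
def proj(c,P):
    P=(np.array(P,float).reshape(-1,3)-c["eye"])@c["R"]
    return cv2.projectPoints(P,np.zeros(3),np.zeros(3),c["K"],c["D"])[0].reshape(-1,2)
def crop(c,x0,y0,x1,y1,s,f):
    im=cv2.resize(np.ascontiguousarray(c["pixels"][y0:y1,x0:x1,::-1]),None,fx=s,fy=s,interpolation=cv2.INTER_CUBIC)
    for x in range(x0-x0%20+20,x1,20): cv2.putText(im,str(x),(int((x-x0+.5)*s),8),0,.3,(0,255,0)); cv2.line(im,(int((x-x0+.5)*s),8),(int((x-x0+.5)*s),14),(0,255,0))
    for y in range(y0-y0%10+10,y1,10): cv2.putText(im,str(y),(0,int((y-y0+.5)*s)+4),0,.3,(0,255,0)); cv2.line(im,(20,int((y-y0+.5)*s)),(26,int((y-y0+.5)*s)),(0,255,0))
    cv2.imwrite(f,im)
E
python3 - <<'E'
from h import *
c=cam("top")
crop(c,160,190,300,275,5.7,"pics/a.png"); crop(c,300,150,440,275,4.75,"pics/b.png")
print(ray(c,[[200,222],[253,222],[253,267],[380,226],[432,226],[432,271],[380,271]],18).round())
E
```

```text
[[ 503.  416.   18.]
 [ 508.  224.   18.]
 [ 347.  217.   18.]
 [ 504. -234.   18.]
 [ 508. -421.   18.]
 [ 348. -418.   18.]
 [ 343. -234.   18.]]
```

View pics/a.png

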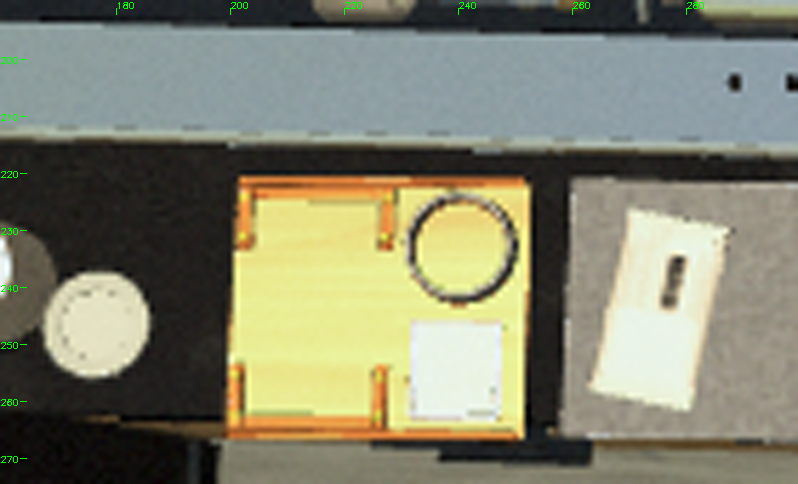

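View pics/b.png

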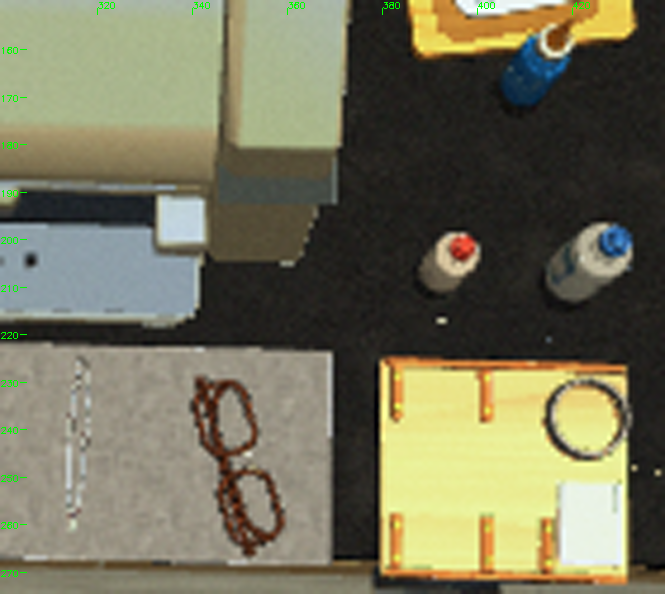

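Left is the glazing board, with its collar at about (241,233). Right is the nose-pad board, with its collar at (423,238). The pouch is at about (275,244), the tweezers at (316,244), the spectacles at (350,248), the red cap at (397,201) and the blue cap at (429,200).

Run:
```python
from h import *
c=cam("top");s=cam("side")
A=lambda p:np.array(p)/5.7-.5+[160,190]
B=lambda p:np.array(p)/4.75-.5+[300,150]
def pr(n,P): print(n,P.round(1).tolist())
g=ray(c,A([(240,178),(530,181),(523,438),(229,438)]),18);pr("gl board",g);pr("c",g.mean(0))
pr("gl collar",ray(c,A([(463,248)]),28))
n=ray(c,B([(380,359),(629,366),(627,582),(379,575)]),18);pr("np board",n);pr("c",n.mean(0))
pr("np collar",ray(c,B([(587,419)]),28))
pr("lens",ray(c,A([(97,325)]),8)); 
pr("red",ray(c,B([(462,246)]),110));pr("blue",ray(c,B([(615,240)]),155));pr("oil",ray(c,B([(556,38)]),182))
# side view caps
im=s["pixels"].astype(int);r,gg,b=im[...,0],im[...,1],im[...,2]
for nm,m,z,box in(("red s",(r>110)&(gg<80)&(b<90),104,(360,210,385,235)),("blue s",(b>120)&(r<90),148,(385,205,405,240))):
    x0,y0,x1,y1=box;ys,xs=np.nonzero(m[y0:y1,x0:x1]);q=[xs.mean()+x0,ys.mean()+y0];pr(nm,np.r_[q,ray(s,[q],z)[0]])
# flat things: rectify top to plane grid 1mm, x 340..515, y -240..215
def rect(c,z,x0,x1,y0,y1):
    X,Y=np.meshgrid(np.arange(x0,x1),np.arange(y0,y1),indexing="ij")
    uv=proj(c,np.c_[X.ravel(),Y.ravel(),np.full(X.size,z)]).astype(np.float32)
    return cv2.remap(c["pixels"],uv[:,0].reshape(X.shape),uv[:,1].reshape(X.shape),cv2.INTER_CUBIC).astype(int)
def blob(m,x0,y0):
    m=cv2.morphologyEx(m.astype(np.uint8),cv2.MORPH_CLOSE,np.ones((9,9)))
    k,l,st,_=cv2.connectedComponentsWithStats(m);i=1+np.argmax(st[1:,4])
    ys,xs=np.nonzero(l==i);p=np.c_[ys+x0,xs+y0].astype(np.float32)
    w=np.linalg.eigh(np.cov(p.T))[1][:,1];w*=np.sign(w[0])
    R=cv2.minAreaRect(p);return R,p.mean(0).round(1),"axis deg",np.degrees(np.arctan2(w[1],w[0])).round(1)
I=rect(c,11,350,510,90,205);print("pouch",blob(I[...,2]>140,350,90))
I=rect(c,8,350,510,-20,60);print("tw",blob((I.min(2)>165),350,-20))
I=rect(c,10,345,515,-190,-60);print("gl",blob((I[...,0]-I[...,2]>35),345,-190))
for n,P in (("gl",(I)),):cv2.imwrite("pics/gl.png",cv2.resize(I.astype(np.uint8)[::-1,::-1,::-1],None,fx=3,fy=3))
cv2.imwrite("pics/s1.png",cv2.resize(s["pixels"][185:275,210:410,::-1],None,fx=4,fy=4,interpolation=cv2.INTER_CUBIC))
```

```text
gl board [[508.0, 410.2, 18.0], [510.4, 226.4, 18.0], [348.8, 222.9, 18.0], [344.6, 405.8, 18.0]]
c [427.9, 316.3, 18.0]
gl collar [[465.6, 264.8, 28.0]]
np board [[507.2, -232.1, 18.0], [506.3, -420.7, 18.0], [343.9, -415.8, 18.0], [344.7, -231.3, 18.0]]
c [425.5, -324.9, 18.0]
np collar [[464.0, -385.9, 28.0]]
lens [[413.7, 496.6, 8.0]]
red [[578.0, -279.2, 110.0]]
blue [[576.0, -378.9, 155.0]]
oil [[714.0, -333.8, 182.0]]
red s [nan, nan, nan, nan, nan]
blue s [397.9, 218.6, 561.8, -401.4, 148.0]
pouch (((422.2801513671875, 141.4824981689453), (83.96117401123047, 149.5831298828125), 86.42366790771484), array([426.1, 141.9], dtype=float32), 'axis deg', np.float64(-7.1))
tw (((411.0, -3.0), (74.0, 14.0), 0.0), array([412.6,  -2.1], dtype=float32), 'axis deg', np.float64(1.4))
gl (((418.0, -125.5), (129.0, 146.0), 90.0), array([ 411.7, -124.2], dtype=float32), 'axis deg', np.float64(14.6))<stdin>:15: RuntimeWarning: Mean of empty slice.
  ret = ret.dtype.type(ret / rcount)
```

View pics/gl.png

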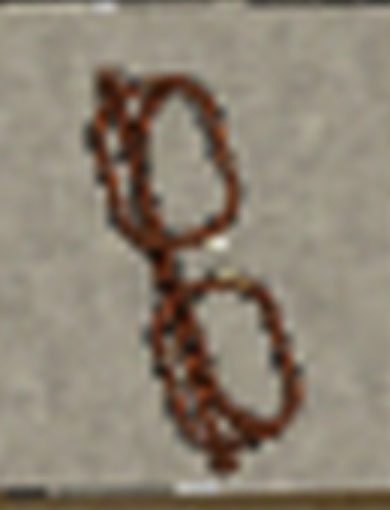

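The spectacles' bridge is at about x 427, y -125, with their long axis turned about +16.5°. Next I'll check the rest by overlaying the estimates on the side view.

Run:
```python
from h import *
c=cam("top");s=cam("side")
A=lambda p:np.array(p)/5.7-.5+[160,190]
B=lambda p:np.array(p)/4.75-.5+[300,150]
p=ray(c,A([(628,208),(732,230),(690,410),(590,388)]),11);print(p.round(1),p.mean(0));
a=(p[0]+p[1]-p[2]-p[3])/2;print("pouch axis",np.degrees(np.arctan2(a[1],a[0])),np.hypot(*a[:2]))
t=ray(c,B([(83,358),(71,528)]),7);print(t,t.mean(0),np.degrees(np.arctan2(*(t[0]-t[1])[1::-1])),np.hypot(*(t[0]-t[1])[:2]))
im=s["pixels"][...,::-1].copy(); im=cv2.resize(im[185:285,200:420],None,fx=3.6,fy=3.6,interpolation=cv2.INTER_CUBIC)
def draw(P,col):
    for u,v in proj(s,P): cv2.circle(im,(int((u-200+.5)*3.6),int((v-185+.5)*3.6)),2,col,-1)
draw(p,(0,0,255));draw(t,(0,0,255))
def ring(x,y,z,r): return [(x+r*np.cos(q),y+r*np.sin(q),z) for q in np.linspace(0,6.28,24)]
draw(ring(465.6,264.8,32,35),(0,0,255));draw(ring(464,-385.9,32,31),(0,0,255))
for cx,cy in((427.9,316.3),(425.5,-324.9)): draw([(cx+i*83,cy+j*94,18) for i in(-1,1) for j in(-1,1)],(255,0,255))
draw(ring(578,-279,92,17),(0,0,255));draw(ring(578,-279,0,17),(0,0,255));draw(ring(576,-379,130,21),(0,0,255));draw(ring(576,-379,0,21),(0,0,255))
q=np.radians(16.5);ax=np.array([np.cos(q),np.sin(q),0]);lt=np.array([-ax[1],ax[0],0])
draw([np.array([427,-125,10])+ax*i*70+lt*j*21 for i in(-1,0,1) for j in(-1,1)],(0,255,0))
cv2.imwrite("pics/s2.png",im)
```

```text
[[495.5 164.4  11. ]
 [483.   97.8  11. ]
 [369.  120.2  11. ]
 [381.2 183.4  11. ]] [432.18330818 141.43929554  11.        ]
pouch axis -10.266213413611565 116.04550435422138
[[504.1853777   -6.67953344   7.        ]
 [374.78462053  -0.71664507   7.        ]] [439.48499911  -3.69808925   7.        ] -2.638368038915934 129.53807159255567
```

View pics/s2.png

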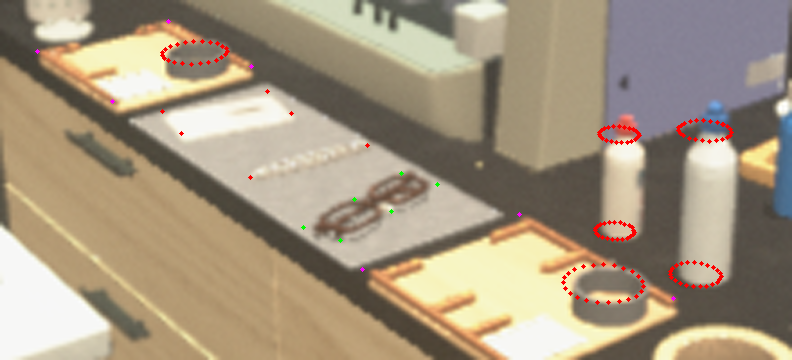

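```bash
cat >> h.py <<'E'
def go(x,y,z,deg,base=None):
    """shift in m (tool axes) and twist deg from present pose to tool yaw 180+deg"""
    o=bot.get_obs(); R=Ro.from_euler("xyz",o["tcp_rot"]).as_matrix()
    d=R.T@(np.array([x,y,z])-o["tool_pos"])/1000
    tw=-((180+deg-np.degrees(o["tcp_rot"][2])+180)%360-180)
    print("go",d.round(4),"twist",round(tw,1))
E
python3 -c "
from h import *
go(432,141,130,-10.3)"
```

```text
go [-0.3309 -0.2134  0.0983] twist -14.9
```

Request:
play_rows([
  {"x": -0.04,"y": -0.026,"z": 0.01,"twist": -2},
  {"x": -0.08,"y": -0.052,"z": 0.02,"twist": -4},
  {"x": -0.12,"y": -0.078,"z": 0.03,"twist": -6},
  {"x": -0.16,"y": -0.104,"z": 0.045,"twist": -8},
  {"x": -0.2,"y": -0.13,"z": 0.06,"twist": -10},
  {"x": -0.24,"y": -0.156,"z": 0.07,"twist": -12},
  {"x": -0.285,"y": -0.182,"z": 0.085,"twist": -14},
  {"x": -0.331,"y": -0.213,"z": 0.098,"twist": -14.9},
], jaw=0)

```text
time: 1.15
tool_pos: [427.8, 148.9, 132.7]
tcp_rot: [3.141, 0.001, 2.963]
contact_force: [0.5, 0.9, 0.3]
grip_width: 91.6
finger_force: 0.0
```

Request:
play_rows([
  {"z": 0.0},
  {"z": 0.0},
  {"z": 0.0},
  {"z": 0.0},
  {"z": 0.0},
  {"z": 0.0},
  {"z": 0.0},
  {"z": 0.0},
])

```text
invalid input at $.commands[0]: expected keys x, y, z, twist
```

Run:
```python
from h import *
o=bot.get_obs();print(o["tool_pos"],o["tcp_rot"],o["joint_positions"].round(2),o["contact_force"])
go(432,141,30,-10.3)
c=cam("top");s=cam("side")
R=Ro.from_euler("xyz",o["tcp_rot"]).as_matrix()
ims=[]
for k,(x0,y0,x1,y1) in((c,(220,190,320,270)),(s,(220,150,320,230))):
    im=cv2.resize(np.ascontiguousarray(k["pixels"][y0:y1,x0:x1,::-1]),None,fx=4,fy=4,interpolation=cv2.INTER_CUBIC)
    for P,col in (([(0,46,25),(0,-46,25)],(0,0,255)),([(0,0,0)],(255,0,0)),([(0,65,25),(0,-65,25)],(0,255,0))):
        for u,v in proj(k,np.array(P)@R.T+o["tool_pos"]): cv2.circle(im,(int((u-x0+.5)*4),int((v-y0+.5)*4)),2,col,-1)
    ims.append(im)
cv2.imwrite("pics/g1.png",np.hstack(ims))
```

```text
[427.79465514 148.924266   132.66347901] [3.14110951e+00 7.88966508e-04 2.96307703e+00] [ 0.17  0.32  1.85  0.    0.97 -1.23] [0.51243474 0.9456624  0.2878321 ]
go [-0.0055 -0.0071  0.1027] twist 0.1
```

View pics/g1.png

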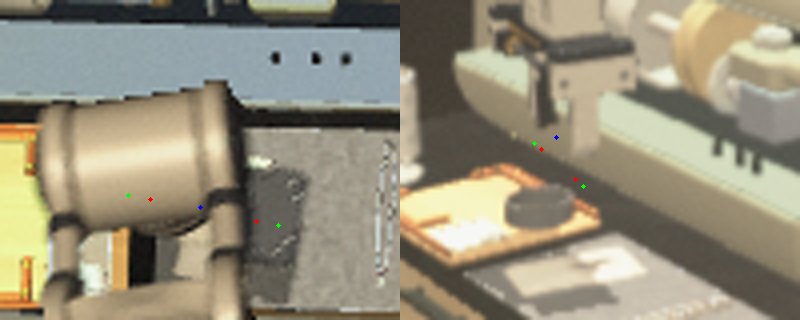

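The top view is blocked by the arm. In the side view the fingertips look about 7 px higher than projected. I'll go lower and look again from the side.

Request:
play_rows([
  {"x": -0.002,"y": -0.003,"z": 0.02,"twist": 0},
  {"x": -0.003,"y": -0.004,"z": 0.04,"twist": 0},
  {"x": -0.003,"y": -0.004,"z": 0.06,"twist": 0},
  {"x": -0.003,"y": -0.004,"z": 0.075,"twist": 0},
  {"x": -0.003,"y": -0.004,"z": 0.085,"twist": 0},
  {"x": -0.003,"y": -0.004,"z": 0.085,"twist": 0},
  {"x": -0.003,"y": -0.004,"z": 0.085,"twist": 0},
  {"x": -0.003,"y": -0.004,"z": 0.085,"twist": 0},
])

```text
time: 2.05
tool_pos: [429.5, 146.5, 48.7]
tcp_rot: [3.141, 0.001, 2.962]
contact_force: [-0.2, 1.2, -0.0]
grip_width: 91.8
finger_force: 0.0
```

```bash
cat >> h.py <<'E'
def look(box,f,sc=8,extra=[],n="side"):
    o=bot.get_obs();print(o["time"],o["tool_pos"].round(1),np.degrees(o["tcp_rot"]).round(1),o["contact_force"].round(1),round(o["grip_width"],1))
    s=cam(n);x0,y0,x1,y1=box;R=Ro.from_euler("xyz",o["tcp_rot"]).as_matrix();w=o["grip_width"]/2
    im=cv2.resize(np.ascontiguousarray(s["pixels"][y0:y1,x0:x1,::-1]),None,fx=sc,fy=sc,interpolation=cv2.INTER_CUBIC)
    def dots(P,col):
        for u,v in proj(s,P): cv2.circle(im,(int((u-x0+.5)*sc),int((v-y0+.5)*sc)),2,col,-1)
    dots(np.array([(0,w,25),(0,-w,25)])@R.T+o["tool_pos"],(0,0,255));dots(np.array([(0,w+19,25),(0,-w-19,25)])@R.T+o["tool_pos"],(0,255,0))
    if len(extra):dots(extra,(255,0,0))
    cv2.imwrite(f,im);return s
E
python3 - <<'E'
from h import *
look((220,150,320,225),"pics/g2.png",8,[(495.5,164.4,11),(483,97.8,11),(369,120.2,11),(381.2,183.4,11)])
E
```

```text
2.05 [429.5 146.5  48.7] [1.800e+02 1.000e-01 1.697e+02] [-0.2  1.2 -0. ] 91.8
```

View pics/g2.png

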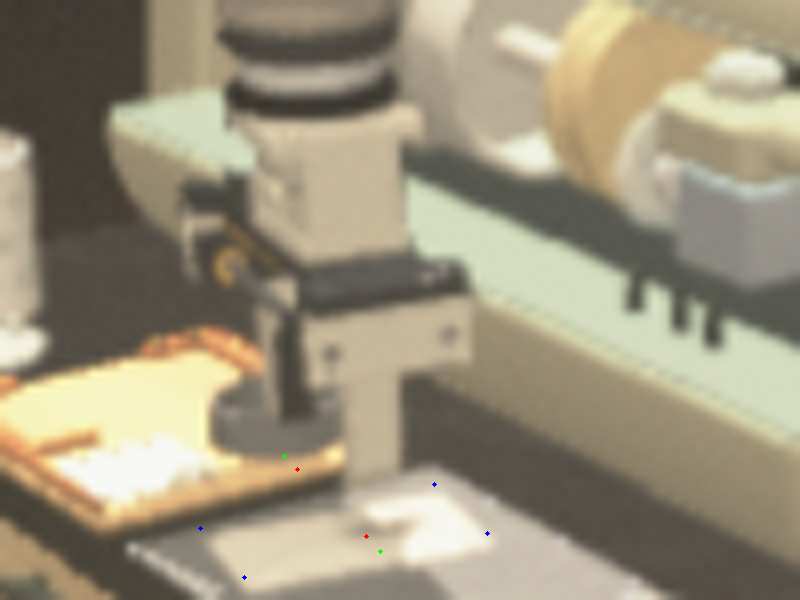

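The fingers straddle the pouch. The tips look higher than computed, so I'll go down gently and watch the force.

```bash
python3 -c "
from h import *
go(432,141,30,-10.3)"
```

```text
go [-0.0034 -0.0048  0.0187] twist 0.0
```

Request:
play_rows([
  {"x": -0.003,"y": -0.005,"z": 0.004,"twist": 0},
  {"x": -0.003,"y": -0.005,"z": 0.008,"twist": 0},
  {"x": -0.003,"y": -0.005,"z": 0.012,"twist": 0},
  {"x": -0.003,"y": -0.005,"z": 0.016,"twist": 0},
  {"x": -0.003,"y": -0.005,"z": 0.018,"twist": 0},
  {"x": -0.003,"y": -0.005,"z": 0.018,"twist": 0},
  {"x": -0.003,"y": -0.005,"z": 0.018,"twist": 0},
  {"x": -0.003,"y": -0.005,"z": 0.018,"twist": 0},
])

```text
time: 2.9
tool_pos: [431.2, 140.8, 30.1]
tcp_rot: [3.141, 0.0, 2.962]
contact_force: [0.7, -0.1, -0.6]
grip_width: 91.7
finger_force: 0.0
```

Run:
```python
from h import *
look((220,150,320,225),"pics/g3.png",8)
```

```text
2.9 [431.2 140.8  30.1] [180.    0.  169.7] [ 0.7 -0.1 -0.6] 91.7
```

View pics/g3.png

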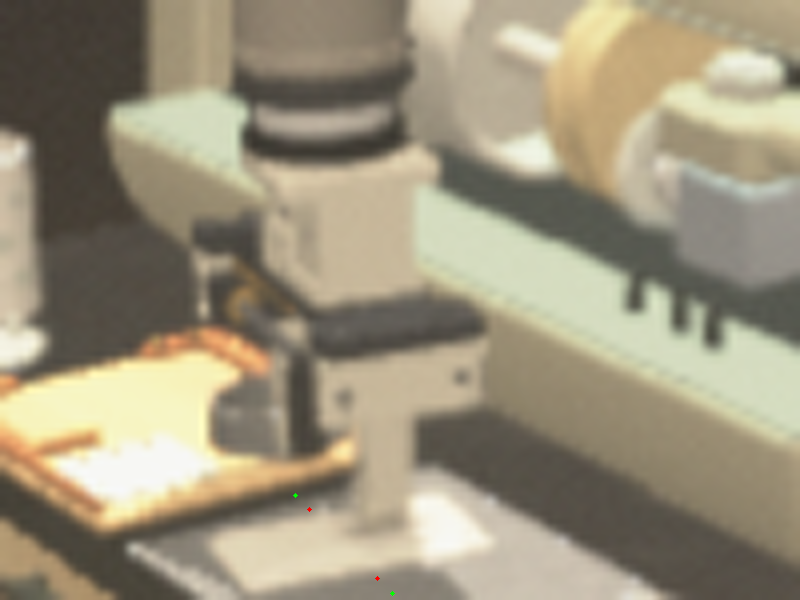

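Request:
play_rows([
  {"x": 0,"y": 0,"z": 0,"twist": 0},
  {"x": 0,"y": 0,"z": 0,"twist": 0},
  {"x": 0,"y": 0,"z": 0,"twist": 0},
  {"x": 0,"y": 0,"z": 0,"twist": 0},
  {"x": 0,"y": 0,"z": 0,"twist": 0},
  {"x": 0,"y": 0,"z": 0,"twist": 0},
  {"x": 0,"y": 0,"z": 0,"twist": 0},
  {"x": 0,"y": 0,"z": 0,"twist": 0},
], jaw=0.5)

```text
time: 3.75
tool_pos: [431.1, 140.7, 30.0]
tcp_rot: [3.142, -0.0, 2.962]
contact_force: [1.4, -0.7, -0.1]
grip_width: 46.0
finger_force: 0.0
```

Run:
```python
from h import *
look((220,150,320,225),"pics/g4.png",8)
```

```text
3.75 [431.1 140.7  30. ] [180.   -0.  169.7] [ 1.4 -0.7 -0.1] 46.0
```

The jaw closed above the pouch at 46 mm, so the tips do sit higher. I'll triangulate fixed points to see whether the surface or the camera model is off.

Run:
```python
from h import *
c=cam("top");s=cam("side")
A=lambda p:np.array(p)/5.7-.5+[160,190]
B=lambda p:np.array(p)/4.75-.5+[300,150]
S=lambda p:np.array(p)/3.6-.5+[200,185]
def tri(n,a,b):
    E=[c["eye"],s["eye"]];D=[]
    for k,p in((c,a),(s,b)):
        q=ray(k,[p],0)[0]-k["eye"];D.append(q/np.linalg.norm(q))
    M=sum(np.eye(3)-np.outer(d,d) for d in D);v=sum((np.eye(3)-np.outer(d,d))@e for d,e in zip(D,E))
    P=np.linalg.solve(M,v);print(n,P.round(1),"gap",np.round(2*np.linalg.norm(np.cross(P-E[0],D[0])),1))
tri("np NL",B((379,575)),S((370,283)));tri("np FL",B((380,359)),S((530,222)));tri("np FR",B((629,366)),S((676,302)))
tri("mat FR",B((332,352)),S((503,213)));tri("mat NR",B((331,562)),S((355,270)));tri("mat NL",A((560,436)),S((130,121)));tri("mat FL",A((571,180)),S((267,85)))
tri("red",B((462,246)),S((627,119)));tri("blue",B((615,240)),S((716,105)))
tri("gl NL",A((229,438)),S((40,57)));tri("gl FL",A((240,178)),S((170,25)))
cc=A((463,248));tri("glcollar",cc,S((198,52)));tri("npcollar",B((587,419)),S((609,288)))
```

```text
np NL [ 346.4 -233.6    5.4] gap 2.8
np FL [ 511.7 -235.5   11. ] gap 8.5
np FR [ 507.4 -421.9   16.2] gap 2.3
mat FR [ 515.1 -198.2    4.7] gap 3.7
mat NR [ 355.6 -198.3   -0.7] gap 3.0
mat NL [352.  201.7   1.9] gap 1.5
mat FL [515.4 201.7   2.1] gap 3.4
red [ 580.8 -281.5  105.9] gap 5.0
blue [ 579.3 -382.   151.4] gap 6.5
gl NL [345.4 407.   12.4] gap 1.3
gl FL [510.4 410.4  13.7] gap 3.9
glcollar [466.7 263.1  33.1] gap 3.7
npcollar [ 465.9 -387.4   27.5] gap 4.5
```

Request:
play_rows([
  {"x": 0,"y": 0,"z": 0,"twist": 0},
  {"x": 0,"y": 0,"z": 0,"twist": 0},
  {"x": 0,"y": 0,"z": 0,"twist": 0},
  {"x": 0,"y": 0,"z": 0,"twist": 0},
  {"x": 0,"y": 0,"z": 0.001,"twist": 0},
  {"x": 0,"y": 0,"z": 0.002,"twist": 0},
  {"x": 0,"y": 0,"z": 0.003,"twist": 0},
  {"x": 0,"y": 0,"z": 0.004,"twist": 0},
], jaw=0)

```text
time: 4.7
tool_pos: [431.0, 140.7, 25.9]
tcp_rot: [3.142, -0.0, 2.962]
contact_force: [-0.9, -0.2, -0.4]
grip_width: 91.4
finger_force: 0.0
```

Request:
play_rows([
  {"x": 0,"y": 0,"z": 0.001,"twist": 0},
  {"x": 0,"y": 0,"z": 0.002,"twist": 0},
  {"x": 0,"y": 0,"z": 0.003,"twist": 0},
  {"x": 0,"y": 0,"z": 0.004,"twist": 0},
  {"x": 0,"y": 0,"z": 0.005,"twist": 0},
  {"x": 0,"y": 0,"z": 0.005,"twist": 0},
  {"x": 0,"y": 0,"z": 0.005,"twist": 0},
  {"x": 0,"y": 0,"z": 0.005,"twist": 0},
])

```text
time: 5.5
tool_pos: [431.1, 140.7, 21.0]
tcp_rot: [3.141, 0.0, 2.962]
contact_force: [0.9, 0.8, 0.2]
grip_width: 91.8
finger_force: 0.0
```

Run:
```python
from h import *
look((230,160,310,220),"pics/g4.png",10,[(431,141-33,11),(431,141+33,11)])
```

```text
5.5 [431.1 140.7  21. ] [180.    0.  169.7] [0.9 0.8 0.2] 91.8
```

View pics/g4.png

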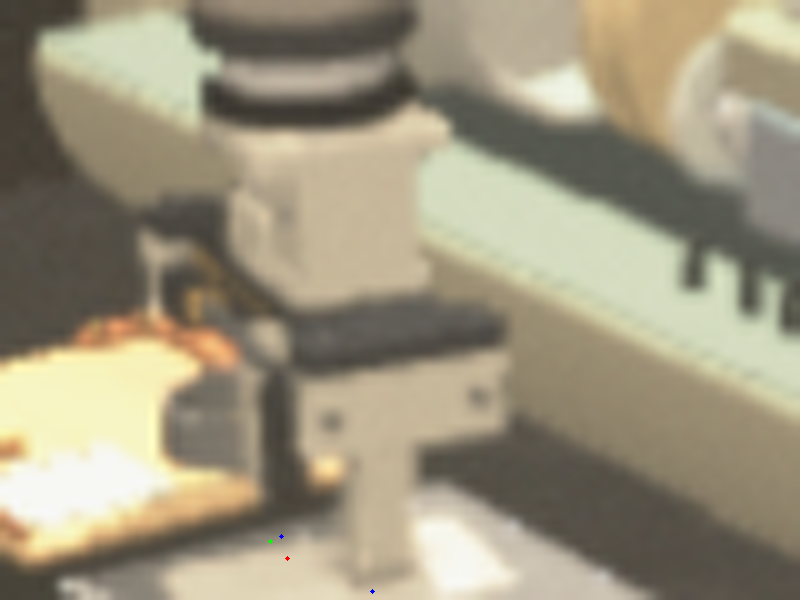

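Request:
play_rows([
  {"x": 0,"y": 0,"z": 0.002,"twist": 0},
  {"x": 0,"y": 0,"z": 0.004,"twist": 0},
  {"x": 0,"y": 0,"z": 0.006,"twist": 0},
  {"x": 0,"y": 0,"z": 0.007,"twist": 0},
  {"x": 0,"y": 0,"z": 0.008,"twist": 0},
  {"x": 0,"y": 0,"z": 0.009,"twist": 0},
  {"x": 0,"y": 0,"z": 0.009,"twist": 0},
  {"x": 0,"y": 0,"z": 0.009,"twist": 0},
])

```text
time: 6.35
tool_pos: [431.1, 140.7, 12.0]
tcp_rot: [3.141, 0.0, 2.962]
contact_force: [-0.5, -0.5, 0.4]
grip_width: 91.6
finger_force: 0.0
```

Request:
play_rows([
  {"x": 0,"y": 0,"z": 0,"twist": 0},
  {"x": 0,"y": 0,"z": 0,"twist": 0},
  {"x": 0,"y": 0,"z": 0,"twist": 0},
  {"x": 0,"y": 0,"z": 0,"twist": 0},
  {"x": 0,"y": 0,"z": 0,"twist": 0},
  {"x": 0,"y": 0,"z": 0,"twist": 0},
  {"x": 0,"y": 0,"z": 0,"twist": 0},
  {"x": 0,"y": 0,"z": 0,"twist": 0},
], jaw=0.5)

```text
time: 7.15
tool_pos: [431.1, 140.7, 12.0]
tcp_rot: [3.141, 0.0, 2.962]
contact_force: [-0.3, -0.6, 0.5]
grip_width: 63.7
finger_force: 30.0
```

Request:
play_rows([
  {"x": 0,"y": 0,"z": -0.02,"twist": 0},
  {"x": 0,"y": 0,"z": -0.05,"twist": 0},
  {"x": 0.004,"y": 0.02,"z": -0.07,"twist": -1},
  {"x": 0.01,"y": 0.05,"z": -0.07,"twist": -3},
  {"x": 0.018,"y": 0.09,"z": -0.07,"twist": -5},
  {"x": 0.026,"y": 0.13,"z": -0.07,"twist": -7},
  {"x": 0.034,"y": 0.17,"z": -0.07,"twist": -9},
  {"x": 0.041,"y": 0.205,"z": -0.07,"twist": -10.3},
])

```text
time: 7.95
tool_pos: [427.0, 351.6, 81.9]
tcp_rot: [3.141, 0.0, -3.14]
contact_force: [0.3, -0.4, -0.6]
grip_width: 63.5
finger_force: 30.0
```

Run:
```python
from h import *
go(427.5,357,82,0)
```

```text
go [-0.0005  0.0054 -0.0001] twist 0.1
```

Request:
play_rows([
  {"x": 0,"y": 0.005,"z": 0,"twist": 0},
  {"x": 0,"y": 0.005,"z": 0.015,"twist": 0},
  {"x": 0,"y": 0.005,"z": 0.03,"twist": 0},
  {"x": 0,"y": 0.005,"z": 0.043,"twist": 0},
  {"x": 0,"y": 0.005,"z": 0.052,"twist": 0},
  {"x": 0,"y": 0.005,"z": 0.057,"twist": 0},
  {"x": 0,"y": 0.005,"z": 0.06,"twist": 0},
  {"x": 0,"y": 0.005,"z": 0.061,"twist": 0},
])

```text
time: 8.75
tool_pos: [427.6, 354.7, 21.0]
tcp_rot: [3.141, 0.0, 3.141]
contact_force: [0.1, -0.5, 0.9]
grip_width: 63.7
finger_force: 30.0
```

Request:
play_rows([
  {"x": 0,"y": 0,"z": 0,"twist": 0},
  {"x": 0,"y": 0,"z": 0,"twist": 0},
  {"x": 0,"y": 0,"z": 0.001,"twist": 0},
  {"x": 0,"y": 0,"z": 0.001,"twist": 0},
  {"x": 0,"y": 0,"z": 0.001,"twist": 0},
  {"x": 0,"y": 0,"z": 0.001,"twist": 0},
  {"x": 0,"y": 0,"z": 0.001,"twist": 0},
  {"x": 0,"y": 0,"z": 0.001,"twist": 0},
])

```text
time: 9.55
tool_pos: [427.4, 354.7, 20.0]
tcp_rot: [3.141, 0.0, -3.142]
contact_force: [-0.6, 0.4, -0.5]
grip_width: 63.7
finger_force: 30.0
```

Request:
play_rows([
  {"x": 0,"y": 0.002,"z": 0,"twist": 0},
  {"x": 0,"y": 0.002,"z": 0.0005,"twist": 0},
  {"x": 0,"y": 0.002,"z": 0.001,"twist": 0},
  {"x": 0,"y": 0.002,"z": 0.0015,"twist": 0},
  {"x": 0,"y": 0.002,"z": 0.0015,"twist": 0},
  {"x": 0,"y": 0.002,"z": 0.0015,"twist": 0},
  {"x": 0,"y": 0.002,"z": 0.0015,"twist": 0},
  {"x": 0,"y": 0.002,"z": 0.0015,"twist": 0},
])

```text
time: 10.35
tool_pos: [427.4, 356.8, 18.9]
tcp_rot: [3.141, 0.0, -3.142]
contact_force: [-1.7, -0.1, 5.9]
grip_width: 63.6
finger_force: 30.0
```

Request:
play_rows([
  {"x": 0,"y": 0,"z": 0,"twist": 0},
  {"x": 0,"y": 0,"z": 0,"twist": 0},
  {"x": 0,"y": 0,"z": 0,"twist": 0},
  {"x": 0,"y": 0,"z": -0.005,"twist": 0},
  {"x": 0,"y": 0,"z": -0.03,"twist": 0},
  {"x": 0,"y": 0,"z": -0.07,"twist": 0},
  {"x": 0,"y": 0,"z": -0.12,"twist": 0},
  {"x": 0,"y": 0,"z": -0.16,"twist": 0},
], jaw=0.1)

```text
time: 11.15
tool_pos: [427.6, 356.8, 181.4]
tcp_rot: [3.141, 0.002, -3.142]
contact_force: [0.4, 0.4, 0.4]
grip_width: 82.5
finger_force: 0.0
```

Run:
```python
from h import *
go(560,-330,200,0);go(578,-380,200,0)
```

```text
go [-0.1324 -0.6868 -0.0191] twist 0.0
go [-0.1504 -0.7368 -0.0192] twist 0.0
```

Request:
play_rows([
  {"x": 0,"y": -0.04,"z": -0.02,"twist": 0},
  {"x": 0,"y": -0.085,"z": -0.04,"twist": 0},
  {"x": 0,"y": -0.13,"z": -0.05,"twist": 0},
  {"x": 0,"y": -0.178,"z": -0.05,"twist": 0},
  {"x": 0,"y": -0.226,"z": -0.05,"twist": 0},
  {"x": 0,"y": -0.274,"z": -0.05,"twist": 0},
  {"x": 0,"y": -0.322,"z": -0.05,"twist": 0},
  {"x": 0,"y": -0.37,"z": -0.05,"twist": 0},
], jaw=0)

```text
time: 11.95
tool_pos: [427.0, -15.1, 229.0]
tcp_rot: [-3.141, 0.001, -3.141]
contact_force: [1.1, 0.5, -0.3]
grip_width: 92.0
finger_force: 0.0
```

Request:
play_rows([
  {"x": 0,"y": -0.048,"z": 0,"twist": 0},
  {"x": 0,"y": -0.096,"z": 0,"twist": 0},
  {"x": 0,"y": -0.144,"z": 0,"twist": 0},
  {"x": 0,"y": -0.192,"z": 0,"twist": 0},
  {"x": 0,"y": -0.24,"z": 0,"twist": 0},
  {"x": -0.02,"y": -0.28,"z": 0,"twist": 0},
  {"x": -0.045,"y": -0.32,"z": 0,"twist": 0},
  {"x": -0.08,"y": -0.35,"z": 0,"twist": 0},
])

```text
time: 12.75
tool_pos: [506.9, -366.2, 228.8]
tcp_rot: [-3.141, -0.0, 3.139]
contact_force: [-0.5, -0.2, 0.3]
grip_width: 91.7
finger_force: 0.0
```

Run:
```python
from h import *
go(577.5,-381,200,0);print(bot.get_obs()["tool_pos"],bot.get_obs()["time"])
```

```text
go [-0.0706 -0.0146  0.0288] twist -0.2
[ 506.94868251 -366.15994369  228.84261645] 12.75
```

Request:
play_rows([
  {"x": -0.03,"y": -0.008,"z": 0,"twist": 0},
  {"x": -0.06,"y": -0.014,"z": 0.005,"twist": 0},
  {"x": -0.07,"y": -0.0145,"z": 0.015,"twist": 0},
  {"x": -0.0705,"y": -0.0145,"z": 0.03,"twist": 0},
  {"x": -0.0705,"y": -0.0145,"z": 0.04,"twist": 0},
  {"x": -0.0705,"y": -0.0145,"z": 0.05,"twist": 0},
  {"x": -0.0705,"y": -0.0145,"z": 0.05,"twist": 0},
  {"x": -0.0705,"y": -0.0145,"z": 0.05,"twist": 0},
])

```text
time: 13.55
tool_pos: [577.6, -377.9, 178.9]
tcp_rot: [-3.141, 0.0, 3.141]
contact_force: [-0.2, 0.1, -0.5]
grip_width: 92.0
finger_force: 0.0
```

Run:
```python
from h import *
look((340,160,440,235),"pics/c1.png",6)
```

```text
13.55 [ 577.6 -377.9  178.9] [-180.    0.  180.] [-0.2  0.1 -0.5] 92.0
```

View pics/c1.png

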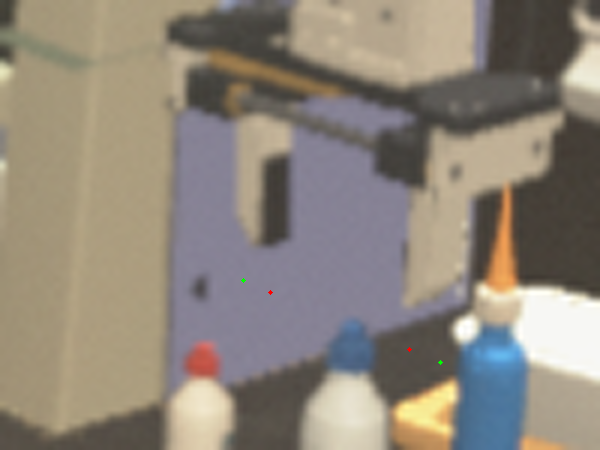

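The fingers straddle the blue-capped bottle. The gripper's midpoint is about 1 px left of the cap, which matches the 3 mm of y still to go. Going down to grasp.

Request:
play_rows([
  {"x": 0,"y": -0.003,"z": 0.015,"twist": 0},
  {"x": 0,"y": -0.003,"z": 0.03,"twist": 0},
  {"x": 0,"y": -0.003,"z": 0.045,"twist": 0},
  {"x": 0,"y": -0.003,"z": 0.06,"twist": 0},
  {"x": 0,"y": -0.003,"z": 0.07,"twist": 0},
  {"x": 0,"y": -0.003,"z": 0.077,"twist": 0},
  {"x": 0,"y": -0.003,"z": 0.081,"twist": 0},
  {"x": 0,"y": -0.003,"z": 0.081,"twist": 0},
])

```text
time: 14.4
tool_pos: [577.8, -380.8, 97.1]
tcp_rot: [3.141, -0.0, -3.142]
contact_force: [0.4, -1.0, 0.6]
grip_width: 91.7
finger_force: 0.0
```

Request:
play_rows([
  {"x": 0,"y": 0,"z": 0,"twist": 0},
  {"x": 0,"y": 0,"z": 0,"twist": 0},
  {"x": 0,"y": 0,"z": 0,"twist": 0},
  {"x": 0,"y": 0,"z": 0,"twist": 0},
  {"x": 0,"y": 0,"z": 0,"twist": 0},
  {"x": 0,"y": 0,"z": 0,"twist": 0},
  {"x": 0,"y": 0,"z": 0,"twist": 0},
  {"x": 0,"y": 0,"z": 0,"twist": 0},
], jaw=0.75)

```text
time: 15.2
tool_pos: [577.9, -380.8, 97.4]
tcp_rot: [3.142, 0.0, 3.142]
contact_force: [0.5, -0.4, -0.7]
grip_width: 42.1
finger_force: 29.7
```

Request:
play_rows([
  {"x": 0,"y": 0,"z": -0.01,"twist": 0},
  {"x": 0,"y": 0,"z": -0.03,"twist": 0},
  {"x": 0,"y": 0,"z": -0.06,"twist": 0},
  {"x": 0,"y": 0,"z": -0.095,"twist": 0},
  {"x": 0.01,"y": 0,"z": -0.125,"twist": 0},
  {"x": 0.035,"y": 0,"z": -0.145,"twist": 0},
  {"x": 0.07,"y": 0,"z": -0.15,"twist": 0},
  {"x": 0.105,"y": 0.01,"z": -0.15,"twist": 0},
])

```text
time: 16.0
tool_pos: [472.1, -371.6, 249.1]
tcp_rot: [-3.139, 0.002, 3.141]
contact_force: [-0.6, 0.1, -1.3]
grip_width: 41.5
finger_force: 29.7
```

Request:
play_rows([
  {"x": 0.02,"y": 0.03,"z": 0,"twist": 0},
  {"x": 0.035,"y": 0.07,"z": 0,"twist": 0},
  {"x": 0.04,"y": 0.115,"z": 0,"twist": 0},
  {"x": 0.04,"y": 0.16,"z": 0,"twist": 0},
  {"x": 0.04,"y": 0.205,"z": 0,"twist": 0},
  {"x": 0.04,"y": 0.25,"z": 0,"twist": 0},
  {"x": 0.04,"y": 0.295,"z": 0,"twist": 0},
  {"x": 0.04,"y": 0.34,"z": 0,"twist": 0},
])

```text
time: 16.8
tool_pos: [432.5, -29.0, 248.3]
tcp_rot: [-3.142, 0.001, 3.141]
contact_force: [0.7, 0.5, -0.7]
grip_width: 41.4
finger_force: 29.7
```

Request:
play_rows([
  {"x": 0,"y": 0.045,"z": 0,"twist": 0},
  {"x": 0,"y": 0.09,"z": 0,"twist": 0},
  {"x": 0,"y": 0.135,"z": 0,"twist": 0},
  {"x": 0,"y": 0.18,"z": 0,"twist": 0},
  {"x": -0.005,"y": 0.22,"z": 0,"twist": 0},
  {"x": -0.015,"y": 0.255,"z": 0,"twist": 0},
  {"x": -0.025,"y": 0.28,"z": 0,"twist": 0},
  {"x": -0.03,"y": 0.29,"z": 0,"twist": 0},
])

```text
time: 17.6
tool_pos: [463.0, 261.5, 247.8]
tcp_rot: [3.141, 0.001, -3.139]
contact_force: [0.0, 0.1, -1.4]
grip_width: 41.9
finger_force: 29.7
```

Run:
```python
from h import *
go(465.7,264.3,108,0)
```

```text
go [-0.0026  0.0027  0.1399] twist 0.1
```

Request:
play_rows([
  {"x": -0.0025,"y": 0.0025,"z": 0.02,"twist": 0},
  {"x": -0.0025,"y": 0.0025,"z": 0.045,"twist": 0},
  {"x": -0.0025,"y": 0.0025,"z": 0.07,"twist": 0},
  {"x": -0.0025,"y": 0.0025,"z": 0.09,"twist": 0},
  {"x": -0.0025,"y": 0.0025,"z": 0.1,"twist": 0},
  {"x": -0.0025,"y": 0.0025,"z": 0.1,"twist": 0},
  {"x": -0.0025,"y": 0.0025,"z": 0.1,"twist": 0},
  {"x": -0.0025,"y": 0.0025,"z": 0.1,"twist": 0},
])

```text
time: 18.4
tool_pos: [466.1, 261.9, 148.8]
tcp_rot: [3.141, 0.002, 3.141]
contact_force: [0.2, -0.7, -1.7]
grip_width: 42.0
finger_force: 29.7
```

Run:
```python
from h import *
go(465.7,264.3,108,0)
q=[(465.7+30*np.cos(a),264.3+30*np.sin(a),32) for a in np.linspace(0,6.28,20)]
look((215,140,315,215),"pics/d1.png",6,q)
```

```text
go [0.0005 0.0024 0.0408] twist -0.0
18.4 [466.1 261.9 148.8] [1.799e+02 1.000e-01 1.800e+02] [ 0.2 -0.7 -1.7] 42.0
```

View pics/d1.png

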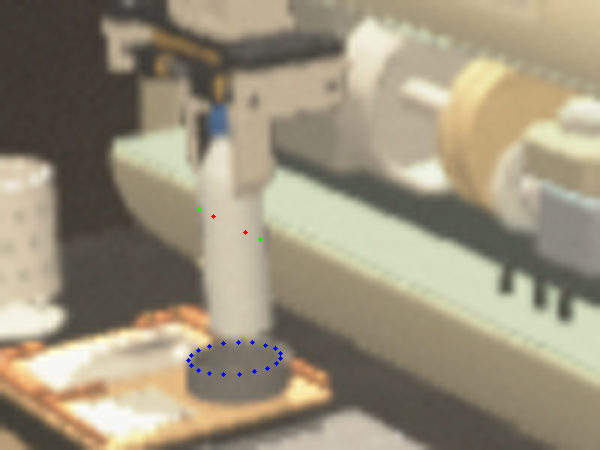

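The pouch lies in its pocket and the bottle base is right over the collar at (238,340). The bottle looks slightly tilted, so I'll check that against the projected vertical.

Run:
```python
from h import *
s=cam("side");print(((proj(s,[(466,262,51),(466,262,201),(466,262,32)])-[215,140]+.5)*6).round())
im=s["pixels"].astype(int)
for v in range(164,196,3):
    r=im[v,240:270]; w=np.nonzero((r.min(1)>150)&(r.max(1)-r.min(1)<45))[0]+240; print(v,w.min() if len(w) else None,w.max() if len(w) else None,end="; ")
```

```text
[[236. 332.]
 [223. 107.]
 [237. 359.]]
164 240 253; 167 240 253; 170 244 266; 173 248 269; 176 249 269; 179 249 269; 182 249 257; 185 249 257; 188 250 258; 191 250 258; 194 250 258;
```

Request:
play_rows([
  {"x": 0,"y": 0.002,"z": 0.006,"twist": 0},
  {"x": 0,"y": 0.002,"z": 0.012,"twist": 0},
  {"x": 0,"y": 0.002,"z": 0.018,"twist": 0},
  {"x": 0,"y": 0.002,"z": 0.024,"twist": 0},
  {"x": 0,"y": 0.002,"z": 0.03,"twist": 0},
  {"x": 0,"y": 0.002,"z": 0.035,"twist": 0},
  {"x": 0,"y": 0.002,"z": 0.038,"twist": 0},
  {"x": 0,"y": 0.002,"z": 0.039,"twist": 0},
])

```text
time: 19.3
tool_pos: [465.3, 263.7, 108.1]
tcp_rot: [-3.141, -0.0, 3.142]
contact_force: [-0.6, 0.5, -0.8]
grip_width: 41.8
finger_force: 29.7
```

Request:
play_rows([
  {"x": 0,"y": 0,"z": 0,"twist": 0},
  {"x": 0,"y": 0,"z": 0.0005,"twist": 0},
  {"x": 0,"y": 0,"z": 0.001,"twist": 0},
  {"x": 0,"y": 0,"z": 0.001,"twist": 0},
  {"x": 0,"y": 0,"z": 0.0015,"twist": 0},
  {"x": 0,"y": 0,"z": 0.0015,"twist": 0},
  {"x": 0,"y": 0,"z": 0.0015,"twist": 0},
  {"x": 0,"y": 0,"z": 0.0015,"twist": 0},
])

```text
time: 20.1
tool_pos: [465.6, 263.8, 107.3]
tcp_rot: [3.141, 0.001, -3.142]
contact_force: [-0.8, -1.8, 2.8]
grip_width: 41.6
finger_force: 29.8
```

Request:
play_rows([
  {"x": 0,"y": 0,"z": 0,"twist": 0},
  {"x": 0,"y": 0,"z": 0,"twist": 0},
  {"x": 0,"y": 0,"z": 0,"twist": 0},
  {"x": 0,"y": 0,"z": -0.01,"twist": 0},
  {"x": 0,"y": 0,"z": -0.035,"twist": 0},
  {"x": 0,"y": 0,"z": -0.07,"twist": 0},
  {"x": 0,"y": 0,"z": -0.1,"twist": 0},
  {"x": 0,"y": 0,"z": -0.12,"twist": 0},
], jaw=0.25)

```text
time: 20.9
tool_pos: [466.0, 264.0, 230.2]
tcp_rot: [3.14, 0.003, -3.141]
contact_force: [-0.4, 0.0, -0.2]
grip_width: 69.0
finger_force: 0.0
```

Request:
play_rows([
  {"x": 0.005,"y": -0.04,"z": 0,"twist": 0},
  {"x": 0.01,"y": -0.085,"z": 0,"twist": 0},
  {"x": 0.015,"y": -0.13,"z": 0,"twist": -2},
  {"x": 0.02,"y": -0.175,"z": 0,"twist": -5},
  {"x": 0.025,"y": -0.22,"z": 0.02,"twist": -8},
  {"x": 0.03,"y": -0.265,"z": 0.04,"twist": -11},
  {"x": 0.035,"y": -0.31,"z": 0.06,"twist": -14},
  {"x": 0.038,"y": -0.35,"z": 0.08,"twist": -16.5},
])

```text
time: 21.7
tool_pos: [427.1, -88.3, 147.2]
tcp_rot: [-3.141, 0.001, -2.852]
contact_force: [-0.2, 0.2, 1.2]
grip_width: 68.8
finger_force: 0.0
```

Run:
```python
from h import *
print(bot.get_obs()["tool_pos"],bot.get_obs()["tcp_rot"])
go(427,-125,50,16.5)
```

```text
[427.09525306 -88.30652638 147.2173151 ] [-3.14054809e+00  1.39373659e-03 -2.85197526e+00]
go [ 0.0107 -0.035   0.0972] twist 0.1
```

Request:
play_rows([
  {"x": 0.006,"y": -0.02,"z": 0.03,"twist": 0},
  {"x": 0.0107,"y": -0.035,"z": 0.06,"twist": 0},
  {"x": 0.0107,"y": -0.035,"z": 0.08,"twist": 0},
  {"x": 0.0107,"y": -0.035,"z": 0.097,"twist": 0},
  {"x": 0.0107,"y": -0.035,"z": 0.107,"twist": 0},
  {"x": 0.0107,"y": -0.035,"z": 0.117,"twist": 0},
  {"x": 0.0107,"y": -0.035,"z": 0.122,"twist": 0},
  {"x": 0.0107,"y": -0.035,"z": 0.122,"twist": 0},
])

```text
time: 22.5
tool_pos: [427.1, -122.7, 24.9]
tcp_rot: [3.141, -0.0, -2.853]
contact_force: [-1.0, 0.7, 0.9]
grip_width: 68.9
finger_force: 0.0
```

Run:
```python
from h import *
go(427,-125,9,16.5)
q=np.radians(16.5);ax=np.array([np.cos(q),np.sin(q),0]);lt=np.array([-ax[1],ax[0],0])
look((260,185,340,245),"pics/e1.png",9,[np.array([427,-125,10])+ax*i*70+lt*j*21 for i in(-1,0,1) for j in(-1,1)])
```

```text
go [ 0.0008 -0.0022  0.0159] twist 0.0
22.5 [ 427.1 -122.7   24.9] [ 180.    -0.  -163.5] [-1.   0.7  0.9] 68.9
```

View pics/e1.png

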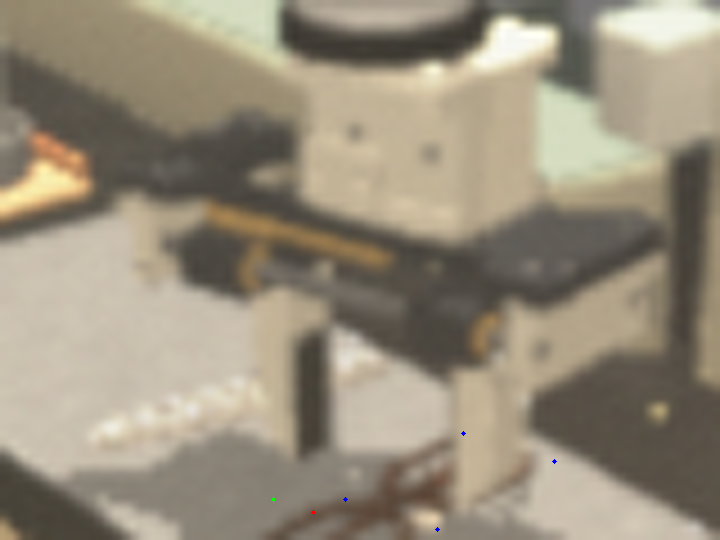

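The fingers straddle the bridge: the nose pads are at (430,515) and the finger midpoint is at about column 390, as predicted. I'll lower and close.

Request:
play_rows([
  {"x": 0.001,"y": -0.002,"z": 0.004,"twist": 0},
  {"x": 0.001,"y": -0.002,"z": 0.008,"twist": 0},
  {"x": 0.001,"y": -0.002,"z": 0.011,"twist": 0},
  {"x": 0.001,"y": -0.002,"z": 0.013,"twist": 0},
  {"x": 0.001,"y": -0.002,"z": 0.0145,"twist": 0},
  {"x": 0.001,"y": -0.002,"z": 0.0155,"twist": 0},
  {"x": 0.001,"y": -0.002,"z": 0.0155,"twist": 0},
  {"x": 0.001,"y": -0.002,"z": 0.0155,"twist": 0},
])

```text
time: 23.35
tool_pos: [426.7, -125.1, 9.5]
tcp_rot: [3.142, 0.0, -2.854]
contact_force: [0.2, -0.5, 0.1]
grip_width: 68.8
finger_force: 0.0
```

Request:
play_rows([
  {"x": 0,"y": 0,"z": 0,"twist": 0},
  {"x": 0,"y": 0,"z": 0,"twist": 0},
  {"x": 0,"y": 0,"z": 0,"twist": 0},
  {"x": 0,"y": 0,"z": 0,"twist": 0},
  {"x": 0,"y": 0,"z": 0,"twist": 0},
  {"x": 0,"y": 0,"z": 0,"twist": 0},
  {"x": 0,"y": 0,"z": 0,"twist": 0},
  {"x": 0,"y": 0,"z": 0,"twist": 0},
], jaw=0.95)

```text
time: 24.15
tool_pos: [426.7, -125.1, 9.5]
tcp_rot: [3.142, 0.0, -2.854]
contact_force: [-1.3, -0.2, 0.1]
grip_width: 25.4
finger_force: 30.0
```

Request:
play_rows([
  {"x": 0,"y": 0,"z": -0.015,"twist": 0},
  {"x": 0,"y": 0,"z": -0.035,"twist": 0},
  {"x": 0.004,"y": -0.014,"z": -0.05,"twist": 2},
  {"x": 0.012,"y": -0.042,"z": -0.05,"twist": 5},
  {"x": 0.021,"y": -0.072,"z": -0.05,"twist": 8},
  {"x": 0.03,"y": -0.102,"z": -0.05,"twist": 11},
  {"x": 0.038,"y": -0.13,"z": -0.05,"twist": 14},
  {"x": 0.043,"y": -0.145,"z": -0.05,"twist": 16.5},
])

```text
time: 24.95
tool_pos: [426.7, -278.4, 59.4]
tcp_rot: [-3.141, 0.001, 3.138]
contact_force: [0.6, -0.2, -0.4]
grip_width: 25.5
finger_force: 30.0
```

Run:
```python
from h import *
o=bot.get_obs();print(o["tool_pos"],o["grip_width"])
go(426,-276.8,20,0)
```

```text
[ 426.68242816 -278.40868986   59.44560702] 25.522348919767712
go [0.0007 0.0016 0.0394] twist -0.2
```

Request:
play_rows([
  {"x": 0,"y": 0.001,"z": 0.008,"twist": 0},
  {"x": 0,"y": 0.001,"z": 0.016,"twist": 0},
  {"x": 0,"y": 0.001,"z": 0.024,"twist": 0},
  {"x": 0,"y": 0.001,"z": 0.03,"twist": 0},
  {"x": 0,"y": 0.001,"z": 0.034,"twist": 0},
  {"x": 0,"y": 0.001,"z": 0.037,"twist": 0},
  {"x": 0,"y": 0.001,"z": 0.038,"twist": 0},
  {"x": 0,"y": 0.001,"z": 0.038,"twist": 0},
])

```text
time: 25.75
tool_pos: [426.7, -275.3, 21.4]
tcp_rot: [3.142, 0.0, -3.141]
contact_force: [-0.5, 0.0, -0.8]
grip_width: 25.2
finger_force: 30.0
```

Request:
play_rows([
  {"x": 0,"y": 0,"z": 0.001,"twist": 0},
  {"x": 0,"y": 0,"z": 0.002,"twist": 0},
  {"x": 0,"y": 0,"z": 0.003,"twist": 0},
  {"x": 0,"y": 0,"z": 0.004,"twist": 0},
  {"x": 0,"y": 0,"z": 0.0045,"twist": 0},
  {"x": 0,"y": 0,"z": 0.005,"twist": 0},
  {"x": 0,"y": 0,"z": 0.005,"twist": 0},
  {"x": 0,"y": 0,"z": 0.005,"twist": 0},
])

```text
time: 26.55
tool_pos: [426.6, -275.3, 16.5]
tcp_rot: [3.141, -0.0, -3.142]
contact_force: [-0.6, -0.3, 0.9]
grip_width: 25.5
finger_force: 30.0
```

Request:
play_rows([
  {"x": 0,"y": 0,"z": 0,"twist": 0},
  {"x": 0,"y": 0,"z": 0,"twist": 0},
  {"x": 0,"y": 0,"z": 0,"twist": 0},
  {"x": 0,"y": 0,"z": 0,"twist": 0},
  {"x": 0,"y": 0,"z": -0.01,"twist": 0},
  {"x": 0,"y": 0,"z": -0.035,"twist": 0},
  {"x": 0,"y": 0.01,"z": -0.07,"twist": 0},
  {"x": 0,"y": 0.04,"z": -0.1,"twist": 0},
], jaw=0.5)

```text
time: 27.35
tool_pos: [427.2, -236.9, 118.6]
tcp_rot: [-3.14, 0.002, 3.139]
contact_force: [-0.1, 0.4, 0.3]
grip_width: 46.0
finger_force: 0.0
```

Request:
play_rows([
  {"x": 0,"y": 0.04,"z": 0,"twist": 0},
  {"x": -0.002,"y": 0.085,"z": 0,"twist": 0},
  {"x": -0.006,"y": 0.13,"z": 0,"twist": 0},
  {"x": -0.01,"y": 0.17,"z": 0.01,"twist": 0},
  {"x": -0.013,"y": 0.205,"z": 0.025,"twist": 1},
  {"x": -0.013,"y": 0.225,"z": 0.045,"twist": 2},
  {"x": -0.013,"y": 0.23,"z": 0.06,"twist": 2.6},
  {"x": -0.013,"y": 0.231,"z": 0.07,"twist": 2.6},
])

```text
time: 28.15
tool_pos: [439.4, -3.4, 46.2]
tcp_rot: [3.141, -0.0, 3.098]
contact_force: [-0.6, -0.6, 0.1]
grip_width: 46.2
finger_force: 0.0
```

Run:
```python
from h import *
o=bot.get_obs();print(o["tool_pos"],o["grip_width"])
go(439.5,-3.7,9.5,-2.6)
c=cam("top")
crop(c,300,215,440,275,5.7,"pics/f.png")
I=c["pixels"].astype(int)
m=np.zeros(I.shape[:2],bool);m[222:275,378:420]=(I[222:275,378:420,0]-I[222:275,378:420,2]>35)&(I[222:275,378:420].sum(2)<330)
v,u=np.nonzero(m);p=ray(c,np.c_[u,v],18);p=p[(p[:,0]>340)]
print(len(p),p[:,:2].min(0),p[:,:2].max(0),p.mean(0))
```

```text
[439.41345315  -3.3561192   46.19583618] 46.21343214310022
go [-0.0001 -0.0003  0.0367] twist 0.1
268 [ 342.46133691 -374.22118787] [ 508.52276508 -226.68608176] [ 428.75903484 -275.83928478   18.        ]
```

Request:
play_rows([
  {"x": 0,"y": 0,"z": 0.01,"twist": 0},
  {"x": 0,"y": 0,"z": 0.02,"twist": 0},
  {"x": 0,"y": 0,"z": 0.026,"twist": 0},
  {"x": 0,"y": 0,"z": 0.031,"twist": 0},
  {"x": 0,"y": 0,"z": 0.034,"twist": 0},
  {"x": 0,"y": 0,"z": 0.0365,"twist": 0},
  {"x": 0,"y": 0,"z": 0.0365,"twist": 0},
  {"x": 0,"y": 0,"z": 0.0365,"twist": 0},
])

```text
time: 29.0
tool_pos: [439.8, -4.3, 10.1]
tcp_rot: [3.142, 0.0, 3.096]
contact_force: [0.0, -0.5, 0.5]
grip_width: 46.3
finger_force: 0.0
```

Request:
play_rows([
  {"x": 0,"y": 0,"z": 0,"twist": 0},
  {"x": 0,"y": 0,"z": 0,"twist": 0},
  {"x": 0,"y": 0,"z": 0,"twist": 0},
  {"x": 0,"y": 0,"z": 0,"twist": 0},
  {"x": 0,"y": 0,"z": 0,"twist": 0},
  {"x": 0,"y": 0,"z": 0,"twist": 0},
  {"x": 0,"y": 0,"z": 0,"twist": 0},
  {"x": 0,"y": 0,"z": 0,"twist": 0},
], jaw=1)

```text
time: 29.8
tool_pos: [439.7, -4.3, 10.0]
tcp_rot: [3.142, 0.0, 3.096]
contact_force: [-0.3, -0.8, 0.5]
grip_width: 12.1
finger_force: 30.0
```

Request:
play_rows([
  {"x": 0,"y": 0,"z": -0.02,"twist": 0},
  {"x": 0,"y": -0.01,"z": -0.045,"twist": -1},
  {"x": 0,"y": -0.04,"z": -0.06,"twist": -2},
  {"x": 0,"y": -0.085,"z": -0.06,"twist": -2.6},
  {"x": 0,"y": -0.13,"z": -0.06,"twist": -2.6},
  {"x": 0,"y": -0.175,"z": -0.06,"twist": -2.6},
  {"x": 0,"y": -0.22,"z": -0.06,"twist": -2.6},
  {"x": 0,"y": -0.262,"z": -0.06,"twist": -2.6},
])

```text
time: 30.6
tool_pos: [427.3, -268.0, 69.9]
tcp_rot: [3.141, 0.0, 3.141]
contact_force: [1.0, 0.3, -0.6]
grip_width: 11.9
finger_force: 30.0
```

Run:
```python
from h import *
o=bot.get_obs();print(o["tool_pos"],o["grip_width"])
go(426,-336.5,17.5,0)
```

```text
[ 427.26740654 -268.02981627   69.90691671] 11.861179896295019
go [ 0.0012 -0.0685  0.0524] twist -0.0
```

Request:
play_rows([
  {"x": 0.001,"y": -0.03,"z": 0,"twist": 0},
  {"x": 0.001,"y": -0.055,"z": 0,"twist": 0},
  {"x": 0.001,"y": -0.067,"z": 0,"twist": 0},
  {"x": 0.001,"y": -0.0675,"z": 0.01,"twist": 0},
  {"x": 0.001,"y": -0.0675,"z": 0.02,"twist": 0},
  {"x": 0.001,"y": -0.0675,"z": 0.03,"twist": 0},
  {"x": 0.001,"y": -0.0675,"z": 0.036,"twist": 0},
  {"x": 0.001,"y": -0.0675,"z": 0.04,"twist": 0},
])

```text
time: 31.4
tool_pos: [426.7, -332.4, 29.0]
tcp_rot: [3.14, -0.001, -3.14]
contact_force: [-0.3, 0.7, -1.0]
grip_width: 12.2
finger_force: 30.0
```

Request:
play_rows([
  {"x": 0,"y": 0,"z": 0.003,"twist": 0},
  {"x": 0,"y": 0,"z": 0.006,"twist": 0},
  {"x": 0,"y": 0,"z": 0.008,"twist": 0},
  {"x": 0,"y": 0,"z": 0.01,"twist": 0},
  {"x": 0,"y": 0,"z": 0.011,"twist": 0},
  {"x": 0,"y": 0,"z": 0.012,"twist": 0},
  {"x": 0,"y": 0,"z": 0.0125,"twist": 0},
  {"x": 0,"y": 0,"z": 0.0125,"twist": 0},
])

```text
time: 32.2
tool_pos: [426.8, -333.5, 17.4]
tcp_rot: [3.142, 0.0, -3.142]
contact_force: [-0.1, -0.1, 1.0]
grip_width: 11.6
finger_force: 30.0
```

Request:
play_rows([
  {"x": 0,"y": 0,"z": 0,"twist": 0},
  {"x": 0,"y": 0,"z": 0,"twist": 0},
  {"x": 0,"y": 0,"z": 0,"twist": 0},
  {"x": 0,"y": 0,"z": 0,"twist": 0},
  {"x": 0,"y": 0,"z": -0.01,"twist": 0},
  {"x": 0,"y": 0,"z": -0.03,"twist": 0},
  {"x": 0,"y": 0,"z": -0.065,"twist": 0},
  {"x": 0,"y": 0,"z": -0.105,"twist": 0},
], jaw=0.78)

```text
time: 33.0
tool_pos: [426.2, -333.0, 123.4]
tcp_rot: [3.14, -0.001, -3.142]
contact_force: [1.0, -1.0, -0.4]
grip_width: 20.1
finger_force: 0.0
```

Request:
play_rows([
  {"x": 0,"y": 0,"z": -0.03,"twist": 0},
  {"x": 0,"y": 0.01,"z": -0.06,"twist": 0},
  {"x": -0.03,"y": 0.03,"z": -0.06,"twist": 0},
  {"x": -0.07,"y": 0.045,"z": -0.06,"twist": 0},
  {"x": -0.11,"y": 0.052,"z": -0.06,"twist": 0},
  {"x": -0.14,"y": 0.053,"z": -0.06,"twist": 0},
  {"x": -0.152,"y": 0.053,"z": -0.06,"twist": 0},
  {"x": -0.152,"y": 0.053,"z": -0.06,"twist": 0},
], jaw=0.1)

```text
time: 33.8
tool_pos: [580.0, -280.0, 182.6]
tcp_rot: [-3.142, 0.001, -3.14]
contact_force: [-0.1, -0.5, 0.0]
grip_width: 79.5
finger_force: 0.0
```

Run:
```python
from h import *
o=bot.get_obs();print(o["tool_pos"],o["grip_width"])
go(579.3,-280.5,60,0)
```

```text
[ 579.99393054 -279.95303751  182.58276189] 79.5139797333182
go [ 0.0008 -0.0005  0.1226] twist 0.1
```

Request:
play_rows([
  {"x": 0,"y": 0,"z": 0.015,"twist": 0},
  {"x": 0,"y": 0,"z": 0.04,"twist": 0},
  {"x": 0,"y": 0,"z": 0.065,"twist": 0},
  {"x": 0,"y": 0,"z": 0.085,"twist": 0},
  {"x": 0,"y": 0,"z": 0.102,"twist": 0},
  {"x": 0,"y": 0,"z": 0.115,"twist": 0},
  {"x": 0,"y": 0,"z": 0.125,"twist": 0},
  {"x": 0,"y": 0,"z": 0.125,"twist": 0},
])

```text
time: 34.6
tool_pos: [577.8, -280.3, 56.5]
tcp_rot: [3.14, -0.002, 3.141]
contact_force: [1.0, 0.8, 0.6]
grip_width: 82.6
finger_force: 0.0
```

Request:
play_rows([
  {"x": 0,"y": 0,"z": 0,"twist": 0},
  {"x": 0,"y": 0,"z": 0,"twist": 0},
  {"x": 0,"y": 0,"z": 0,"twist": 0},
  {"x": 0,"y": 0,"z": 0,"twist": 0},
  {"x": 0,"y": 0,"z": 0,"twist": 0},
  {"x": 0,"y": 0,"z": 0,"twist": 0},
  {"x": 0,"y": 0,"z": 0,"twist": 0},
  {"x": 0,"y": 0,"z": 0,"twist": 0},
], jaw=0.85)

```text
time: 35.4
tool_pos: [578.8, -280.6, 57.6]
tcp_rot: [-3.141, 0.0, -3.142]
contact_force: [-0.5, -1.4, 1.3]
grip_width: 33.4
finger_force: 29.9
```

Request:
play_rows([
  {"x": 0,"y": 0,"z": -0.015,"twist": 0},
  {"x": 0,"y": 0,"z": -0.045,"twist": 0},
  {"x": 0,"y": -0.01,"z": -0.075,"twist": 0},
  {"x": 0.02,"y": -0.035,"z": -0.08,"twist": 0},
  {"x": 0.05,"y": -0.062,"z": -0.08,"twist": 0},
  {"x": 0.08,"y": -0.088,"z": -0.08,"twist": 0},
  {"x": 0.103,"y": -0.102,"z": -0.08,"twist": 0},
  {"x": 0.114,"y": -0.106,"z": -0.08,"twist": 0},
])

```text
time: 36.2
tool_pos: [462.8, -388.2, 138.3]
tcp_rot: [-3.141, 0.0, 3.139]
contact_force: [0.9, 1.1, -0.9]
grip_width: 33.1
finger_force: 29.9
```

Run:
```python
from h import *
o=bot.get_obs();print(o["tool_pos"],o["grip_width"])
go(465,-386.5,68.5,0)
```

```text
[ 462.83626947 -388.1571397   138.34507005] 33.127086605824374
go [-0.0022  0.0017  0.0698] twist -0.1
```

Request:
play_rows([
  {"x": -0.001,"y": 0.001,"z": 0.01,"twist": 0},
  {"x": -0.001,"y": 0.001,"z": 0.02,"twist": 0},
  {"x": -0.001,"y": 0.001,"z": 0.03,"twist": 0},
  {"x": -0.001,"y": 0.001,"z": 0.038,"twist": 0},
  {"x": -0.001,"y": 0.001,"z": 0.046,"twist": 0},
  {"x": -0.001,"y": 0.001,"z": 0.053,"twist": 0},
  {"x": -0.001,"y": 0.001,"z": 0.056,"twist": 0},
  {"x": -0.001,"y": 0.001,"z": 0.056,"twist": 0},
])

```text
time: 37.0
tool_pos: [465.7, -385.3, 80.9]
tcp_rot: [3.141, -0.001, -3.141]
contact_force: [-0.0, -0.3, -1.1]
grip_width: 33.6
finger_force: 29.9
```

Request:
play_rows([
  {"x": 0,"y": 0,"z": 0.003,"twist": 0},
  {"x": 0,"y": 0,"z": 0.006,"twist": 0},
  {"x": 0,"y": 0,"z": 0.009,"twist": 0},
  {"x": 0,"y": 0,"z": 0.011,"twist": 0},
  {"x": 0,"y": 0,"z": 0.0125,"twist": 0},
  {"x": 0,"y": 0,"z": 0.0135,"twist": 0},
  {"x": 0,"y": 0,"z": 0.0135,"twist": 0},
  {"x": 0,"y": 0,"z": 0.0135,"twist": 0},
])

```text
time: 37.8
tool_pos: [465.8, -385.6, 68.0]
tcp_rot: [-3.142, 0.0, 3.142]
contact_force: [-0.3, -0.0, -1.0]
grip_width: 33.4
finger_force: 29.9
```

Request:
play_rows([
  {"x": 0,"y": 0,"z": 0.0005,"twist": 0},
  {"x": 0,"y": 0,"z": 0.001,"twist": 0},
  {"x": 0,"y": 0,"z": 0.001,"twist": 0},
  {"x": 0,"y": 0,"z": 0.001,"twist": 0},
  {"x": 0,"y": 0,"z": 0.001,"twist": 0},
  {"x": 0,"y": 0,"z": 0.001,"twist": 0},
  {"x": 0,"y": 0,"z": 0.001,"twist": 0},
  {"x": 0,"y": 0,"z": 0.001,"twist": 0},
])

```text
time: 38.6
tool_pos: [466.0, -385.7, 67.5]
tcp_rot: [-3.141, 0.001, -3.142]
contact_force: [-0.2, 1.5, 5.0]
grip_width: 33.8
finger_force: 29.9
```

Request:
play_rows([
  {"x": 0,"y": 0,"z": 0,"twist": 0},
  {"x": 0,"y": 0,"z": 0,"twist": 0},
  {"x": 0,"y": 0,"z": 0,"twist": 0},
  {"x": 0,"y": 0,"z": -0.01,"twist": 0},
  {"x": 0,"y": 0,"z": -0.035,"twist": 0},
  {"x": 0,"y": 0,"z": -0.07,"twist": 0},
  {"x": 0,"y": 0,"z": -0.11,"twist": 0},
  {"x": 0,"y": 0,"z": -0.15,"twist": 0},
], jaw=0.35)

```text
time: 39.4
tool_pos: [465.6, -385.4, 219.0]
tcp_rot: [-3.142, 0.0, -3.142]
contact_force: [0.1, -0.9, 0.6]
grip_width: 60.0
finger_force: 0.0
```

Request:
play_rows([
  {"x": 0,"y": 0.045,"z": 0,"twist": 0},
  {"x": 0,"y": 0.09,"z": 0,"twist": 0},
  {"x": 0,"y": 0.135,"z": 0,"twist": 0},
  {"x": 0,"y": 0.18,"z": 0,"twist": 0},
  {"x": 0,"y": 0.225,"z": 0,"twist": 0},
  {"x": 0,"y": 0.27,"z": 0,"twist": 0},
  {"x": 0,"y": 0.315,"z": 0,"twist": 0},
  {"x": 0,"y": 0.36,"z": 0,"twist": 0},
])

```text
time: 40.2
tool_pos: [465.5, -23.9, 217.9]
tcp_rot: [-3.141, 0.001, 3.141]
contact_force: [1.2, -0.5, 0.4]
grip_width: 59.6
finger_force: 0.0
```

Run:
```python
from h import *
c=cam("top");s=cam("side")
def cr(k,x0,y0,x1,y1,w,h): return cv2.resize(np.ascontiguousarray(k["pixels"][y0:y1,x0:x1,::-1]),(w,h),interpolation=cv2.INTER_CUBIC)
a=np.hstack([cr(c,195,215,258,272,400,330),cr(c,375,220,438,275,400,330)])
b=np.hstack([cr(s,200,170,290,230,400,266),cr(s,300,230,400,296,400,266)])
cv2.imwrite("pics/fin.png",np.vstack([a,b])); print(bot.get_obs()["tool_pos"])
```

```text
[465.24181491 -21.0121868  217.84247523]
```

View pics/fin.png

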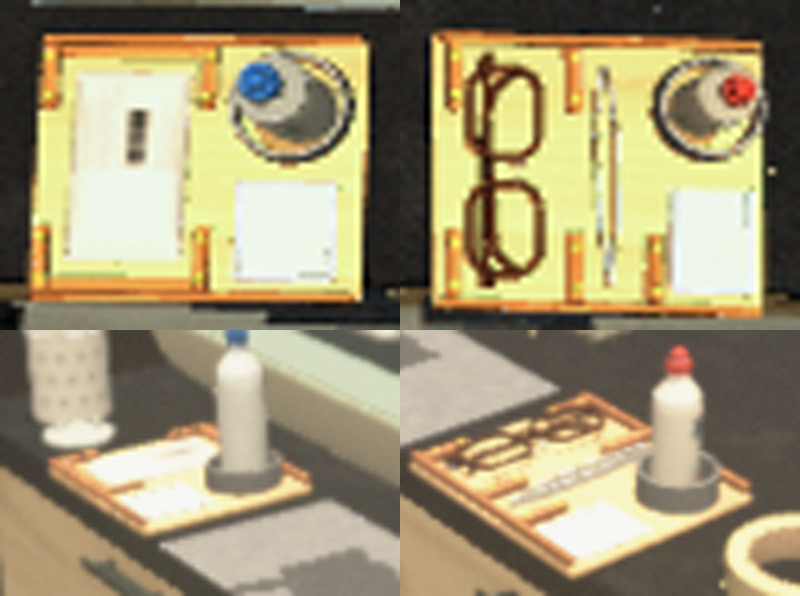

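All five pieces are in place: the pouch, spectacles and tweezers lie inside their rails, and both bottles stand upright in their collars. Handing in.

```bash
python3 -c "
from plant import bot
print(bot.close_job())"
```

```text
the job is handed in; nothing more can be done
None
```

I made up both kits as asked and handed the job in at about 40 s of the 128 s allowed; the last picture showed all five items in place, and the hand-in returned no verdict.

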